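Nest the tasting beakers and botanical tins on their trays

TASK

Clear the tasting table: stand the wide round beaker in the middle of the round tray, the medium beaker inside it and the slim one inside that; then stand the wide square tin in the middle of the square tray and the narrow tin inside it. Everything must end upright, fully down and let go, and the lidded jar, corked flask and dropper bottle standing about must be left where they are.

Things in the scene. Friction and masses are not known exactly. Their poses are not given: they have to be found in the camera images.
- beaker_wide_mid (a point): the wide, low round steel beaker: 64 mm outside diameter, 42 mm high, wall 3 mm, floor 3 mm (58 mm inside), open at the top. The point is on its axis, half-way up (21 mm above its underside); z up. Gripped across its outside, near the rim, from above.
- beaker_medium_mid (a point): the medium round steel beaker: 48 mm outside diameter, 78 mm high, wall and floor 3 mm (42 mm inside), open at the top. The point is on its axis, half-way up (39 mm above its underside); z up. When it stands in the wide beaker its top 39 mm stands out above that rim, so grip it only there, with the fingertips less than 36 mm below its rim.
- beaker_slim_mid (a point): the slim, tall round steel beaker: 32 mm outside diameter, 114 mm high, wall and floor 3 mm, open at the top. The point is on its axis, half-way up (57 mm above its underside); z up. When it stands in the medium beaker its top 39 mm stands out above that rim, so grip it only there, with the fingertips less than 36 mm below its rim.
- tin_wide_mid (a point): the wide, low square metal tin: 60 x 60 mm outside, 42 mm high, wall and floor 3 mm (54 x 54 mm inside), open at the top. The point is at its centre, half-way up (21 mm above its underside); x and y are square to its sides, z up. Gripped across its outside, near the rim, from above.
- tin_narrow_mid (a point): the narrow, taller square metal tin: 42 x 42 mm outside, 78 mm high, wall and floor 3 mm, open at the top. The point is at its centre, half-way up (39 mm above its underside); x and y are square to its sides, z up. It goes into the wide tin only with its sides about parallel to that tin's (6 mm of play on each side); its top 39 mm then stands out, so grip it only there, with the fingertips less than 36 mm below its rim.
- tray_round_floor (a point): the round charcoal tray, fixed to the table: 164 mm outside diameter, rim 9 mm high and 6 mm thick, flat floor 4 mm above the table. The point is at the middle of its floor.
- tray_square_floor (a point): the square charcoal tray, fixed to the table: 160 x 160 mm outside, rim 9 mm high and 6 mm thick, flat floor 4 mm above the table. The point is at the middle of its floor; x and y are square to its sides.
- jar_mid (a point): bystander: small amber jar with a steel lid, loose, 42 mm diameter, 52 mm high; the point is half-way up its axis.
- flask_mid (a point): bystander: small green conical flask with a cork, loose, 54 mm diameter at the foot, 84 mm high; the point is half-way up its axis.
- dropper_mid (a point): bystander: small amber dropper bottle with a black cap and rubber bulb, loose, 34 mm diameter, 82 mm high; the point is half-way up its axis.

How it is judged:
On the way, in this order (a step that is already met when the one before it is completed fails the run):
1. the wide beaker stands in the round tray, with the medium and the slim beaker nested in it (horizontal distance between beaker_wide_mid and tray_round_floor below 0.025 m and height (world z) of beaker_wide_mid between 0.021 and 0.03 m and angle between each of beaker_wide_mid, beaker_medium_mid, beaker_slim_mid's own z axis and vertical below 0.1 rad and horizontal distance between beaker_medium_mid and beaker_wide_mid below 0.012 m and height (world z) of beaker_medium_mid between 0.042 and 0.051 m and horizontal distance between beaker_slim_mid and beaker_medium_mid below 0.012 m and height (world z) of beaker_slim_mid between 0.063 and 0.072 m), for 0.2 s.
2. after that, the wide tin stands in the square tray with the narrow tin nested in it (horizontal distance between tin_wide_mid and tray_square_floor below 0.025 m and height (world z) of tin_wide_mid between 0.021 and 0.03 m and angle between each of tin_wide_mid, tin_narrow_mid's own z axis and vertical below 0.1 rad and horizontal distance between tin_narrow_mid and tin_wide_mid below 0.012 m and height (world z) of tin_narrow_mid between 0.042 and 0.051 m), for 0.2 s.
At the end, for the whole second after the job is handed in: Wide beaker and wide tin upright on the floors of the round and the square tray, within 25 mm of the middle; medium, then slim beaker and narrow tin nested, down on the floor of the next wider one (12 mm sideways, 4 mm in height, 0.1 rad); all at rest and let go (all of step 1 and all of step 2 and linear speed of each of beaker_wide, beaker_medium, beaker_slim, tin_wide, tin_narrow below 0.02 m/s); the robot touches nothing.
It fails at once if the lidded jar is pushed more than 30 mm from its place or tipped over (distance of jar_mid from where it was at the start of the episode above 0.03 m or angle between jar_mid's own z axis and vertical above 0.4 rad).
It fails at once if the corked flask is pushed more than 30 mm from its place or tipped over (distance of flask_mid from where it was at the start of the episode above 0.03 m or angle between flask_mid's own z axis and vertical above 0.4 rad).
It fails at once if the dropper bottle is pushed more than 30 mm from its place or tipped over (distance of dropper_mid from where it was at the start of the episode above 0.03 m or angle between dropper_mid's own z axis and vertical above 0.4 rad).
It also fails if it takes over 125 s, if anything falls off the work surface, if the arm or the gripper's body presses on something with over 40 N, if the wrist force passes 120 N, or if a joint passes its speed limit or range.

ROBOT

A 7-joint arm with a two-finger parallel gripper is mounted at the origin on the work surface. World frame = base frame: x ahead of the robot, y to its left, z up, the work surface at z = 0. Lengths are in m, angles in rad, forces in N, time in s.
With the tool pointing down it reaches from about 0.4 to 0.85 m from the base axis. Payload 10.4 kg.
Tool frame: the origin (TCP) lies between the finger pads; the fingertips stand 25 mm ahead of it and the grasp point (between the pads) lies 6 mm ahead of it; z points along the fingers, y is the line along which they close (so a half turn about z gives the same grasp; the last joint's range is limited). The gripper opens to 85 mm and grips with 20 to 120 N. Pads are 22 mm wide; open, the fingers measure 114 mm over their backs; the gripper's body (76 mm by 85 mm) begins 54 mm behind the grasp point. The pads swing forward as they close: fully open they stand 13 mm farther back than shut.
Start: joints at [-1.332, 0.332, -0.065, 1.46, 0.022, 1.35, -0.088], TCP at [0.162, 0.604, 0.256] pointing down, gripper open.
Joint ranges: [-2.6, 2.6], [-0.5, 2.12], [-1.47, 1.34], [0.16, 2.42], [-1.27, 4.41], [0.06, 2.06], [-2.6, 2.6]. Speed limits (rad/s): [2.22, 2.22, 2.79, 2.79, 3.14, 3.14, 3.14].

INTERFACE

Orientations are given as [roll, pitch, yaw] about the fixed x, y, z axes, in that order (R = Rz(yaw) Ry(pitch) Rx(roll)).
In Python, from cell import bot, optics gives the robot as it stands. The module is installed in compiled form; this text tells all that it offers.
- The arm moves only by the tool drive_tool, never from a script. Its argument "series" is a list of rows, each a list of 2 entries, a list of its own where there are three numbers: the shift along the tool's x, y, z normalised to -1 to 1, where 1 is 0.12 m, then the turn, a rotation vector about the tool's x, y, z normalised to -1 to 1, where 1 is 180 degrees. In form: [[[dx, dy, dz], [wx, wy, wz]], ...]. A call has 1 to 12 rows; each row is the pose to reach, as a shift and turn from the pose commanded when the call began, along the tool's axes at that moment, turning the shorter way round; what a row does not reach only later rows make up. A row lasts 1/12 s, in which the tool goes at most 41.7 mm and 7.16 degrees, less where a joint would pass 70% of its speed; a pose out of reach is approached as far as the arm can. A call with a number of a shift or a turn outside -1 to 1 is refused whole. A call with a gripper value outside its range is refused whole. "jaw" is the opening, from 0 (shut) to 1 (fully open), set as the call begins (left out, the last holds). The fingers move at their own pace and stop on an object; the grip force is fixed at half the most. Time passes only in rows, so rows that repeat a pose let the fingers close. It gives the time, the measured TCP pose, the force, the opening and the grip force at its end, in the units of the state.
- bot.observe(): the state, without advancing time (a new reading comes with each control period).
- optics.snapshot(name): name is "scene" or "top" or "wrist"; returns a dict with "img" (420x560x3 uint8, red, green, blue), "fx", "fy", "cx", "cy" (pixels), "distortion" ([k1, k2, p1, p2, k3] as OpenCV has them; the pictures are not rectified), "origin" and "orientation" of the camera in the world; the wrist camera has in their place "tool_from_camera" (4x4, takes a point from camera to tool coordinates, whose origin is the TCP and whose axes are the flange's). Camera axes: x right, y down, z forward; pixel columns grow to the right and rows downward; lengths in m; the calibration is good to about 2 mm. A picture is of the moment at which its call begins: read the wrist's pose just before it. There is no depth.
- bot.finish_job(): hands the job in; it is judged then, once.
The state is a dict: "time_s": time; "joints": joint angles; "qd": joint speeds; "effort": joint torques, N m; "position": TCP position; "tcp_rot": TCP orientation; "force": force on the tool from outside, world axes, zero at the start; "moment": the same for the moment, N m; "grip_width": finger opening in m; "grasp_force": force on a finger pad.
Only numpy, scipy, OpenCV 4.12 (cv2) and the standard library are available. Lean on these libraries where they do the work, as an engineer would, in place of code of your own. Each camera call takes 0.05 s, during which the arm holds its last target. There are 200 camera calls.

## Working session

There is one attempt and no reset: what is moved stays moved. The work goes in short steps, Python scripts to look and compute and a tool call to move; the robot and the scene stay as the last step left them, time stands still between calls to the robot, and variables do not carry over. Pictures are saved under pics/ and viewed, at most 18 in all, crops included, and the job is handed in when it is done.

Besides the shell and the picture viewer there is one more tool, called after "Call:" by a JSON object that holds its "api" and its "payload", one argument or row to a line. drive_tool: Moves the arm, as the interface text tells. Scaled input: -1 to 1 covers 0.12 m each way for a shift and 180 degrees each way for a turn. Its arguments: {"type":"object","properties":{"series":{"type":"array"},"jaw":{"type":"number"}},"required":["series"]}

```bash
mkdir -p pics; python3 - <<'E'
from cell import bot, optics
import cv2,pickle
s=bot.observe();print(s)
d={}
for n in("top","scene"):
    p=optics.snapshot(n);d[n]=p
    cv2.imwrite(f"pics/{n}0.png",cv2.resize(p["img"][:,:,::-1],(800,600),interpolation=cv2.INTER_CUBIC))
    print({k:v for k,v in p.items() if k!="img"})
pickle.dump(d,open("d0.pkl","wb"))
E
```

```text
{'time_s': 0.0, 'joints': array([-1.33158243,  0.33289811, -0.06470188,  1.46092232,  0.02156799,
        1.34988559, -0.08842286]), 'qd': array([-0.00176029,  0.00139739,  0.00114907,  0.00037024, -0.00067784,
        0.00053917,  0.00110793]), 'effort': array([ 7.14723737e-04, -6.25458884e+01,  4.96588403e-02, -3.91585779e+01,
        1.62846321e-02,  1.01605867e-02,  1.76017409e-06]), 'position': array([0.16167778, 0.60338584, 0.25550858]), 'tcp_rot': array([-3.14017344e+00,  3.21815750e-05,  2.87987125e+00]), 'force': array([-0.50195339, -0.33472036,  0.69234269]), 'moment': array([0.0473136 , 0.06714155, 0.00414125]), 'grasp_force': 0.0, 'grip_width': 0.08563893319158035}
{'fx': 495.27961122373625, 'fy': 495.27961122373625, 'cx': 282.60717479548606, 'cy': 209.75147247942456, 'distortion': array([-0.07153506,  0.        ,  0.        ,  0.        ,  0.        ]), 'origin': array([0.52118398, 0.01538463, 1.20787219]), 'orientation': array([-3.07416669,  0.00338392, -1.57236651])}
{'fx': 425.52646697298627, 'fy': 425.52646697298627, 'cx': 276.76819268976857, 'cy': 215.74162824120768, 'distortion': array([-0.01382562,  0.        ,  0.        ,  0.        ,  0.        ]), 'origin': array([ 1.21899884, -0.01271108,  0.54637217]), 'orientation': array([-2.19924089,  0.02241091,  1.51090148])}
```

View pics/top0.png

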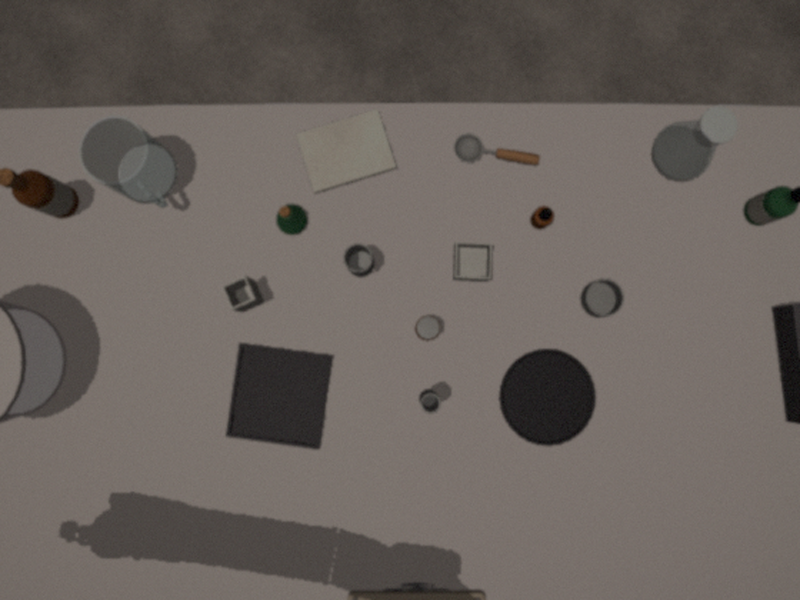

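View pics/scene0.png

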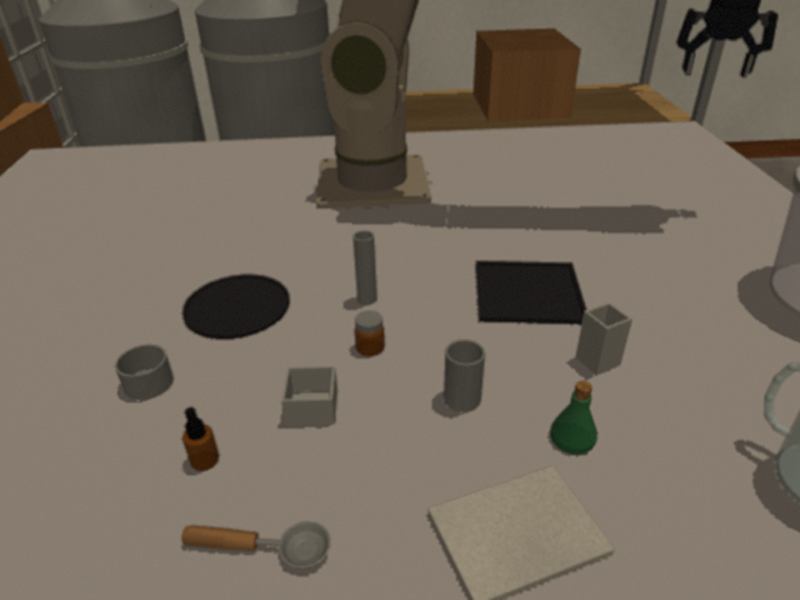

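Top view (800×600): round tray (547,397), square tray (280,396), wide beaker (602,298), medium (358,260), slim (429,400), wide tin (473,262), narrow tin (242,293), jar (428,327), flask (292,218), dropper (542,217). Next I'll refine these by overlaying the models.

```bash
cat > h.py <<'E'
import numpy as np,cv2
from scipy.spatial.transform import Rotation as R
def cam(p,T=None):
    K=np.array([[p["fx"],0,p["cx"]],[0,p["fy"],p["cy"]],[0,0,1]])
    if "origin" in p: M=R.from_euler("xyz",p["orientation"]).as_matrix();o=p["origin"]
    else:
        X=T@p["tool_from_camera"];M=X[:3,:3];o=X[:3,3]
    return K,p["distortion"],M,np.array(o)
def tcpT(s):
    T=np.eye(4);T[:3,:3]=R.from_euler("xyz",s["tcp_rot"]).as_matrix();T[:3,3]=s["position"];return T
def proj(c,P):
    K,D,M,o=c
    return cv2.projectPoints(np.asarray(P,float).reshape(-1,3),cv2.Rodrigues(M.T)[0],-M.T@o,K,D)[0][:,0]
def unproj(c,uv,z):
    K,D,M,o=c
    q=cv2.undistortPoints(np.array(uv,float).reshape(-1,1,2),K,D)[:,0]
    d=np.c_[q,np.ones(len(q))]@M.T
    return o+d*((z-o[2])/d[:,2])[:,None]
def loop(kind,size,x,y,z,yaw=0):
    if kind=="o":
        t=np.linspace(0,2*np.pi,60);return np.c_[x+size/2*np.cos(t),y+size/2*np.sin(t),0*t+z]
    q=np.array([[1,1],[1,-1],[-1,-1],[-1,1],[1,1]])*size/2
    c,s=np.cos(yaw),np.sin(yaw);q=q@np.array([[c,s],[-s,c]])
    return np.c_[q+[x,y],np.full(5,z)]
def draw(im,c,P,off,k,col):
    uv=(proj(c,P)-off+.5)*k-.5
    cv2.polylines(im,[np.round(uv*8).astype(int)],False,col,1,cv2.LINE_AA,3)
SPEC=dict(wide=("o",.064,.042),med=("o",.048,.078),slim=("o",.032,.114),tinw=("s",.06,.042),tinn=("s",.042,.078),rt=("o",.164,.009),st=("s",.16,.009),jar=("o",.042,.052),flask=("o",.054,.084),drop=("o",.034,.082))
def montage(p,c,est,names,fn,half=24,k=5,cols=3):
    tiles=[]
    for n in names:
        kd,sz,h=SPEC[n];x,y,yaw=est[n]
        m=proj(c,[[x,y,h/2]])[0];hw=int(half*(1.8 if n in("rt","st") else 1));kk=k*half/hw
        off=np.round(m)-hw
        A=np.array([[kk,0,(-off[0]+.5)*kk-.5],[0,kk,(-off[1]+.5)*kk-.5]])
        im=cv2.warpAffine(np.ascontiguousarray(p["img"][:,:,::-1]),A,(2*half*k,)*2,flags=cv2.INTER_CUBIC)
        im=cv2.convertScaleAbs(im,alpha=1.7)
        draw(im,c,loop(kd,sz,x,y,h,yaw),off,kk,(0,0,255));draw(im,c,loop(kd,sz,x,y,0.0,yaw),off,kk,(0,255,0))
        cv2.putText(im,n,(4,14),0,.5,(0,255,255));tiles.append(im)
    while len(tiles)%cols:tiles.append(tiles[0]*0)
    cv2.imwrite(fn,np.vstack([np.hstack(tiles[i:i+cols]) for i in range(0,len(tiles),cols)]))
E
python3 - <<'E'
from h import *;import pickle,json
d=pickle.load(open("d0.pkl","rb"));c=cam(d["top"]);c2=cam(d["scene"])
px=dict(wide=(602,298,.021),med=(359,260,.06),slim=(429,400,.114),tinw=(473,262,.021),tinn=(240,294,.06),rt=(547,397,.009),st=(280,396,.009),jar=(428,327,.052),flask=(292,219,.02),drop=(541,218,.04))
est={}
for n,(u,v,z) in px.items():
    P=unproj(c,[(u+.5)*.7-.5,(v+.5)*.7-.5],z)[0];est[n]=[P[0],P[1],0]
sq=unproj(c,np.array([[240,344],[333,355],[320,447],[227,436]])*.7,.009)
e=sq[1]-sq[0];est["st"]=[*sq[:,:2].mean(0),np.arctan2(e[1],e[0])+np.pi/2]
print([np.linalg.norm(sq[i]-sq[i-1]) for i in range(4)])
for n in est:print(n,np.round(est[n],4), (proj(c2,[[est[n][0],est[n][1],SPEC[n][2]]])[0]/.7).round())
json.dump(est,open("est.json","w"))
montage(d["top"],c,est,["wide","med","slim","tinw","tinn","rt"],"pics/m1.png")
montage(d["scene"],c2,est,["wide","med","slim","tinw","tinn","st"],"pics/m2.png",half=32,k=4)
E
```

```text
[np.float64(0.1567334529666527), np.float64(0.1596472093827429), np.float64(0.15602832389606594), np.float64(0.15877790122103952)]
wide [ 0.6039 -0.3154  0.    ] [142. 358.]
med [0.6641 0.0925 0.    ] [464. 348.]
slim [ 0.4407 -0.0193  0.    ] [365. 235.]
tinw [ 0.6652 -0.0974  0.    ] [308. 380.]
tinn [0.6088 0.2871 0.    ] [608. 312.]
rt [ 0.4373 -0.222   0.    ] [238. 300.]
st [ 0.4403  0.2289 -0.1168] [527. 286.]
jar [ 0.5547 -0.0201  0.    ] [369. 316.]
flask [0.7396 0.2095 0.    ] [581. 382.]
drop [ 0.7369 -0.2102  0.    ] [196. 404.]
```

View pics/m1.png

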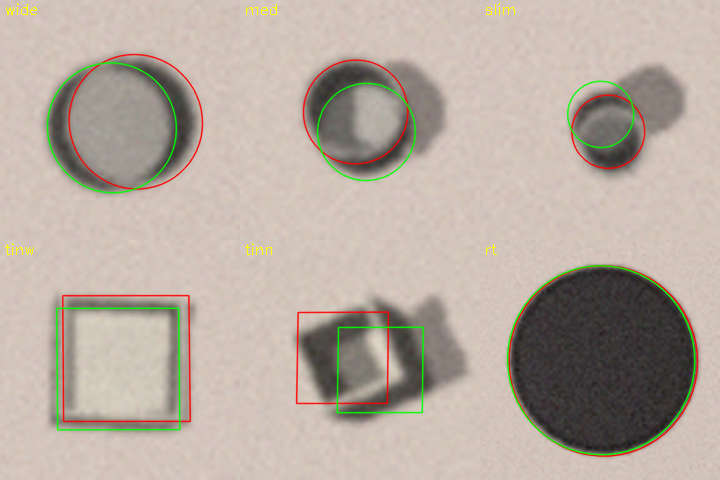

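View pics/m2.png

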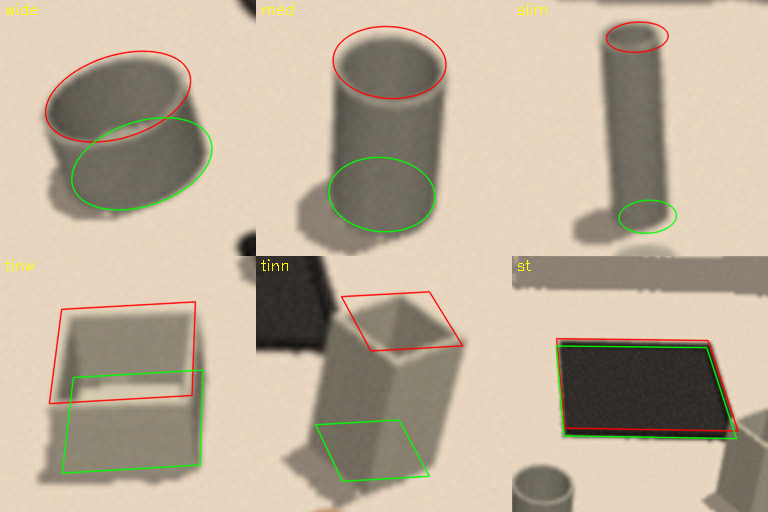

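Overlay: trays match within about 1 px; the beakers and tins are off by a few mm, and the narrow tin needs a yaw. I'll fit the silhouettes in both views.

```bash
cat > fit.py <<'E'
from h import *
from scipy.ndimage import map_coordinates
def grad(p,s=1.0):
    g=cv2.GaussianBlur(cv2.cvtColor(p["img"],cv2.COLOR_RGB2GRAY).astype(float),(0,0),s)
    return np.hypot(cv2.Sobel(g,6,1,0),cv2.Sobel(g,6,0,1))
def dens(L,n=120):
    L=np.vstack([L,L[:1]]);s=np.r_[0,np.cumsum(np.linalg.norm(np.diff(L,axis=0),axis=1))];t=np.linspace(0,s[-1],n)
    return np.c_[np.interp(t,s,L[:,0]),np.interp(t,s,L[:,1])]
def score(v,n,views,z0=0):
    kd,sz,h=SPEC[n];S=0
    for c,G in views:
        a=proj(c,loop(kd,sz,v[0],v[1],h+z0,v[2]));b=proj(c,loop(kd,sz,v[0],v[1],z0,v[2]))
        hull=cv2.convexHull(np.vstack([a,b]).astype(np.float32))[:,0]
        for L in(hull,a):
            q=dens(L);S+=np.minimum(map_coordinates(G,[q[:,1],q[:,0]],order=1,mode="nearest"),90).mean()
    return S
def fit(n,v,views,r=.014,yaws=(0,),z0=0):
    best=None
    for st in(.002,.0005):
        m=int(round(r/st));ys=yaws if best is None or len(yaws)==1 else best[2]+np.radians(np.arange(-6,7,1.))
        if best is not None: m=6
        v=best or tuple(v)
        best=max((score((v[0]+i*st,v[1]+j*st,y),n,views,z0),(v[0]+i*st,v[1]+j*st,y)) for i in range(-m,m+1) for j in range(-m,m+1) for y in ys)[1]
    return best
E
python3 - <<'E'
from fit import *;import pickle,json
d=pickle.load(open("d0.pkl","rb"));V=[(cam(d[k]),grad(d[k])) for k in("top","scene")]
est=json.load(open("est.json"))
Y=dict(tinw=np.radians(np.arange(-12,13,4)),tinn=np.radians(np.arange(0,90,6)))
for n in["wide","med","slim","tinw","tinn","rt"]:
    r=[fit(n,est[n],v,yaws=Y.get(n,(0,))) for v in(V,V[:1],V[1:])]
    est[n]=list(r[0]);print(n,[np.round(q,4) for q in r])
json.dump(est,open("est.json","w"))
montage(d["top"],V[0][0],est,["wide","med","slim","tinw","tinn","st"],"pics/m3.png",half=24,k=5)
montage(d["scene"],V[1][0],est,["wide","med","slim","tinw","tinn","st"],"pics/m4.png",half=32,k=4)
a=cv2.imread("pics/m3.png");b=cv2.imread("pics/m4.png");b=cv2.resize(b,(720,480));cv2.imwrite("pics/m34.png",cv2.resize(np.hstack([a,b]),(800,267)))
b=np.vstack([a[:,:],b]);cv2.imwrite("pics/m34.png",cv2.resize(b,(450,600)))
E
```

```text
wide [array([ 0.6049, -0.3154,  0.    ]), array([ 0.6044, -0.3149,  0.    ]), array([ 0.6089, -0.3164,  0.    ])]
med [array([0.6676, 0.0925, 0.    ]), array([0.6661, 0.095 , 0.    ]), array([0.6711, 0.0925, 0.    ])]
slim [array([ 0.4407, -0.0213,  0.    ]), array([ 0.4392, -0.0193,  0.    ]), array([ 0.4422, -0.0228,  0.    ])]
tinw [array([ 0.6697, -0.0939,  0.    ]), array([ 0.6637, -0.0939,  0.    ]), array([ 0.6707, -0.0964, -0.0349])]
tinn [array([0.6108, 0.2836, 0.384 ]), array([0.6083, 0.2836, 0.4363]), array([0.6153, 0.2836, 0.4014])]
rt [array([ 0.4413, -0.2235,  0.    ]), array([ 0.4408, -0.2225,  0.    ]), array([ 0.4448, -0.2245,  0.    ])]
```

View pics/m34.png

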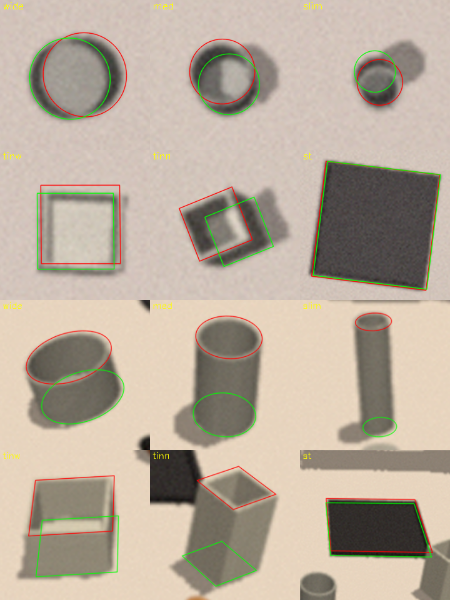

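Overlays now fit (narrow tin yaw about 23°, wide tin about 0°), with a consistent ~4 mm offset in x between cameras. The wrist camera will settle that. First move: turn to yaw 90° and head for the wide beaker.

Call:
{"api": "drive_tool", "payload": {
  "series": [
    [[-0.977,-0.428,0],[0,0,0.4166]],
    [[-0.977,-0.428,0],[0,0,0.4166]],
    [[-0.977,-0.428,0],[0,0,0.4166]],
    [[-0.977,-0.428,0],[0,0,0.4166]],
    [[-0.977,-0.428,0],[0,0,0.4166]],
    [[-0.977,-0.428,0],[0,0,0.4166]],
    [[-0.977,-0.428,0],[0,0,0.4166]],
    [[-0.977,-0.428,0],[0,0,0.4166]],
    [[-0.977,-0.428,0],[0,0,0.4166]],
    [[-0.977,-0.428,0],[0,0,0.4166]],
    [[-0.977,-0.428,0],[0,0,0.4166]],
    [[-0.977,-0.428,0],[0,0,0.4166]]
  ],
  "jaw": 1
}}

```text
time_s: 1.1
position: [0.2616, 0.5236, 0.2559]
tcp_rot: [-3.141, 0.001, 1.568]
force: [0.3, 0.9, -0.5]
grip_width: 0.0856
grasp_force: 0.0
```

Call:
{"api": "drive_tool", "payload": {
  "series": [
    [[-1,1,0],[0,0,0]],
    [[-1,1,0],[0,0,0]],
    [[-1,1,0],[0,0,0]],
    [[-1,1,0],[0,0,0]],
    [[-1,1,0],[0,0,0]],
    [[-1,1,0],[0,0,0]]
  ]
}}

```text
time_s: 1.6
position: [0.3842, 0.4011, 0.2564]
tcp_rot: [3.141, 0.0, 1.568]
force: [-0.0, 0.1, 0.3]
grip_width: 0.0855
grasp_force: 0.0
```

Call:
{"api": "drive_tool", "payload": {
  "series": [
    [[-1,1,0],[0,0,0]],
    [[-1,1,0],[0,0,0]],
    [[-1,1,0],[0,0,0]],
    [[-1,1,0],[0,0,0]],
    [[-1,1,0],[0,0,0]]
  ]
}}

```text
time_s: 2.02
position: [0.5063, 0.2774, 0.2564]
tcp_rot: [3.139, 0.003, 1.565]
force: [0.5, -1.6, -0.6]
grip_width: 0.0854
grasp_force: 0.0
```

Call:
{"api": "drive_tool", "payload": {
  "series": [
    [[-1,0.8,0],[0,0,0]],
    [[-1,0.8,0],[0,0,0]],
    [[-1,0.8,0],[0,0,0]],
    [[-1,0.8,0],[0,0,0]],
    [[-1,0.8,0],[0,0,0]]
  ]
}}

```text
time_s: 2.43
position: [0.6005, 0.158, 0.2559]
tcp_rot: [3.141, 0.003, 1.566]
force: [-0.3, -0.4, 0.3]
grip_width: 0.0852
grasp_force: 0.0
```

Call:
{"api": "drive_tool", "payload": {
  "series": [
    [[-1,0,0],[0,0,0]],
    [[-1,0,0],[0,0,0]],
    [[-1,0,0],[0,0,0]],
    [[-1,0,0],[0,0,0]]
  ]
}}

```text
time_s: 2.77
position: [0.5976, 0.0357, 0.2567]
tcp_rot: [3.141, 0.003, 1.564]
force: [0.3, -1.3, 1.1]
grip_width: 0.0853
grasp_force: 0.0
```

Call:
{"api": "drive_tool", "payload": {
  "series": [
    [[-1,0,0],[0,0,0]],
    [[-1,0,0],[0,0,0]],
    [[-1,0,0],[0,0,0]],
    [[-1,0,0],[0,0,0]]
  ]
}}

```text
time_s: 3.1
position: [0.5968, -0.0839, 0.2566]
tcp_rot: [3.141, 0.003, 1.564]
force: [-0.8, -1.3, 0.2]
grip_width: 0.0854
grasp_force: 0.0
```

Call:
{"api": "drive_tool", "payload": {
  "series": [
    [[-1,0,0],[0,0,0]],
    [[-1,0,0],[0,0,0]],
    [[-1,0,0],[0,0,0]],
    [[-1,0,0],[0,0,0]]
  ]
}}

```text
time_s: 3.43
position: [0.5961, -0.2036, 0.2562]
tcp_rot: [-3.141, 0.004, 1.564]
force: [-0.1, -0.8, 0.7]
grip_width: 0.0851
grasp_force: 0.0
```

Call:
{"api": "drive_tool", "payload": {
  "series": [
    [[-0.95,0,0],[0,0,0]],
    [[-0.95,0,0],[0,0,0]],
    [[-0.95,0,0],[0,0,0]],
    [[-0.95,0,0],[0,0,0]],
    [[-0.95,0,0],[0,0,0]],
    [[-0.95,0,0],[0,0,0]]
  ]
}}

```text
time_s: 3.93
position: [0.5988, -0.3083, 0.2556]
tcp_rot: [-3.141, -0.001, 1.574]
force: [0.7, 1.1, 0.2]
grip_width: 0.0855
grasp_force: 0.0
```

```bash
python3 - <<'E'
from cell import bot,optics
from h import *
import json,pickle
est=json.load(open("est.json"));s=bot.observe();print(s["position"],s["tcp_rot"],s["qd"].max())
p=optics.snapshot("wrist");c=cam(p,tcpT(s));print(p["fx"],p["tool_from_camera"])
pickle.dump((s,p),open("w1.pkl","wb"))
im=np.ascontiguousarray(p["img"][:,:,::-1])
for n in est:
    kd,sz,h=SPEC[n];x,y,w=est[n]
    if ((proj(c,[[x,y,0]])-[280,210])**2).sum()<4e5 and n in("wide","rt"):
        draw(im,c,loop(kd,sz,x,y,h,w),0,1,(0,0,255));draw(im,c,loop(kd,sz,x,y,0,w),0,1,(0,255,0))
cv2.imwrite("pics/w1.png",im)
E
```

```text
[ 0.59878241 -0.30825398  0.25560753] [-3.14115579e+00 -1.41842276e-03  1.57356132e+00] 0.005352421051754771
336.14002725144974 [[-3.76455616e-04 -9.57533668e-01 -2.88321233e-01  7.21282117e-02]
 [ 9.99999929e-01 -3.63846064e-04 -9.73245438e-05  8.08368897e-04]
 [-1.17130185e-05 -2.88321249e-01  9.57533737e-01 -1.16585454e-01]
 [ 0.00000000e+00  0.00000000e+00  0.00000000e+00  1.00000000e+00]]
```

View pics/w1.png

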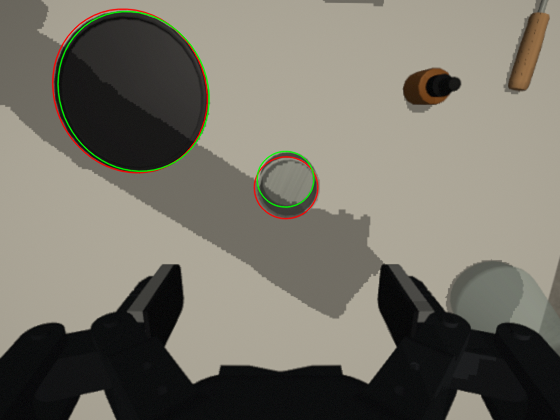

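Wrist view: wide beaker rim at (286,187), tray at (131,90), both agreeing with the estimates within ~1–2 px. I'll fit with the wrist view and compute the approach.

```bash
cat > go.py <<'E'
# go.py NAME...: wrist picture, refit the named objects, print tool shift (units) to stand over them
import sys,json
from cell import bot,optics
from fit import *
est=json.load(open("est.json"));s=bot.observe();p=optics.snapshot("wrist");T=tcpT(s);c=cam(p,T);G=grad(p)
print("tcp",s["position"].round(4),s["tcp_rot"].round(4),"t",s["time_s"])
for a in sys.argv[1:]:
    n,z0=(a.split(":")+["0"])[:2];y0=est[n][2]
    ys=(0,) if SPEC[n][0]=="o" else y0+np.radians(np.arange(-8,9,4.))
    v=fit(n,est[n],[(c,G)],r=.012,yaws=ys,z0=float(z0))
    d=T[:3,:3].T@(np.array([v[0],v[1],s["position"][2]])-s["position"])/.12
    print(n,"old",np.round(est[n],4),"new",np.round(v,4),"shift xy",d.round(3)[:2]);est[n]=list(map(float,v))
json.dump(est,open("est.json","w"))
E
python3 go.py wide rt
```

```text
tcp [ 0.599  -0.3077  0.2558] [-3.1415e+00 -1.5000e-03  1.5745e+00] t 3.9833
wide old [ 0.6049 -0.3154  0.    ] new [ 0.6074 -0.3149  0.    ] shift xy [-0.06  0.07]
rt old [ 0.4413 -0.2235  0.    ] new [ 0.4423 -0.224   0.    ] shift xy [ 0.702 -1.303]
```

Call:
{"api": "drive_tool", "payload": {
  "series": [
    [[-0.06,0.065,0.5],[0,0,0]],
    [[-0.06,0.065,1],[0,0,0]],
    [[-0.06,0.065,1],[0,0,0]],
    [[-0.06,0.065,1],[0,0,0]],
    [[-0.06,0.065,1],[0,0,0]]
  ],
  "jaw": 1
}}

```text
time_s: 4.45
position: [0.6055, -0.3154, 0.1354]
tcp_rot: [-3.139, -0.002, 1.573]
force: [-0.2, 0.2, 0.9]
grip_width: 0.0855
grasp_force: 0.0
```

Call:
{"api": "drive_tool", "payload": {
  "series": [
    [[0,0,0.3],[0,0,0]],
    [[0,0,0.6],[0,0,0]],
    [[0,0,0.79],[0,0,0]],
    [[0,0,0.79],[0,0,0]],
    [[0,0,0.79],[0,0,0]],
    [[0,0,0.79],[0,0,0]]
  ]
}}

```text
time_s: 4.95
position: [0.6077, -0.3182, 0.0454]
tcp_rot: [3.137, 0.002, 1.572]
force: [0.4, -0.4, 0.5]
grip_width: 0.0854
grasp_force: 0.0
```

Call:
{"api": "drive_tool", "payload": {
  "series": [
    [[0,0,0],[0,0,0]],
    [[0,0,0],[0,0,0]],
    [[0,0,0],[0,0,0]],
    [[0,0,0],[0,0,0]],
    [[0,0,0],[0,0,0]],
    [[0,0,0],[0,0,0]],
    [[0,0,0],[0,0,0]],
    [[0,0,0],[0,0,0]],
    [[0,0,0],[0,0,0]]
  ],
  "jaw": 0
}}

```text
time_s: 5.7
position: [0.607, -0.318, 0.0448]
tcp_rot: [3.138, 0.001, 1.571]
force: [-2.4, 1.9, 13.2]
grip_width: 0.0623
grasp_force: 63.3
```

Call:
{"api": "drive_tool", "payload": {
  "series": [
    [[0,0,-0.25],[0,0,0]],
    [[0,0,-0.5],[0,0,0]],
    [[0.1,-0.3,-0.5],[0,0,0]],
    [[0.2,-0.6,-0.5],[0,0,0]],
    [[0.3,-0.85,-0.5],[0,0,0]],
    [[0.4,-1,-0.5],[0,0,0]],
    [[0.4,-1,-0.5],[0,0,0]],
    [[0.4,-1,-0.5],[0,0,0]]
  ]
}}

```text
time_s: 6.37
position: [0.4857, -0.2689, 0.1027]
tcp_rot: [3.139, -0.001, 1.571]
force: [0.4, -0.7, -0.8]
grip_width: 0.0623
grasp_force: 66.9
```

Call:
{"api": "drive_tool", "payload": {
  "series": [
    [[0.18,-0.18,0],[0,0,0]],
    [[0.36,-0.375,0],[0,0,0]],
    [[0.36,-0.375,0],[0,0,0]],
    [[0.36,-0.375,0],[0,0,0]],
    [[0.36,-0.375,0],[0,0,0]]
  ]
}}

```text
time_s: 6.78
position: [0.4421, -0.2268, 0.1024]
tcp_rot: [3.139, 0.001, 1.571]
force: [0.8, 0.2, -1.1]
grip_width: 0.0622
grasp_force: 66.9
```

```bash
python3 - <<'E'
from cell import bot
s=bot.observe();print(s)
E
```

```text
{'time_s': 6.7833, 'joints': array([-0.20628103,  0.22755589,  0.65471527,  1.99882038, -0.1681475 ,
        0.96537013,  0.53226334]), 'qd': array([ 0.0101655 ,  0.01765845, -0.00044115, -0.01179055,  0.00067201,
       -0.00109461,  0.00013606]), 'effort': array([ -0.43818039, -40.24333119,   5.49576089, -32.03377962,
         0.04671849,   0.12720927,  -0.04921111]), 'position': array([ 0.44212904, -0.22681422,  0.1024181 ]), 'tcp_rot': array([3.13933096e+00, 7.90427280e-04, 1.57121866e+00]), 'force': array([ 0.8355084 ,  0.16041155, -1.14237986]), 'moment': array([-0.0096397 ,  0.01713495,  0.00825358]), 'grasp_force': 66.90653342753649, 'grip_width': 0.0622002903877846}
```

Call:
{"api": "drive_tool", "payload": {
  "series": [
    [[0,0,0.2],[0,0,0]],
    [[0,0,0.38],[0,0,0]],
    [[0,0,0.42],[0,0,0]],
    [[0,0,0.44],[0,0,0]],
    [[0,0,0.45],[0,0,0]],
    [[0,0,0.45],[0,0,0]],
    [[0,0,0.45],[0,0,0]]
  ]
}}

```text
time_s: 7.37
position: [0.4408, -0.2268, 0.0488]
tcp_rot: [-3.14, -0.001, 1.57]
force: [-8.3, 4.5, 14.2]
grip_width: 0.0626
grasp_force: 68.5
```

Call:
{"api": "drive_tool", "payload": {
  "series": [
    [[0,0,0],[0,0,0]],
    [[0,0,0],[0,0,0]],
    [[0,0,0],[0,0,0]],
    [[0,0,0],[0,0,0]],
    [[0,0,0],[0,0,0]],
    [[0,0,0],[0,0,0]],
    [[0,0,0],[0,0,0]]
  ],
  "jaw": 1
}}

```text
time_s: 7.95
position: [0.4407, -0.2262, 0.0475]
tcp_rot: [3.142, 0.0, 1.571]
force: [-0.2, 0.8, -0.0]
grip_width: 0.0856
grasp_force: 0.0
```

Call:
{"api": "drive_tool", "payload": {
  "series": [
    [[0,0,-0.25],[0,0,0]],
    [[0,0,-0.5],[0,0,0]],
    [[0,0,-0.75],[0,0,0]],
    [[0,0,-1],[0,0,0]],
    [[0,0,-1],[0,0,0]]
  ]
}}

```text
time_s: 8.37
position: [0.443, -0.2275, 0.1727]
tcp_rot: [3.134, 0.001, 1.57]
force: [1.5, -0.2, -0.2]
grip_width: 0.0856
grasp_force: 0.0
```

Call:
{"api": "drive_tool", "payload": {
  "series": [
    [[0,0,-0.7],[0,0,0]],
    [[0,0,-0.7],[0,0,0]],
    [[0,0,-0.7],[0,0,0]],
    [[0,0,-0.7],[0,0,0]],
    [[0,0,-0.7],[0,0,0]]
  ]
}}

```text
time_s: 8.78
position: [0.4405, -0.226, 0.251]
tcp_rot: [-3.142, -0.0, 1.571]
force: [0.5, 0.3, 0.4]
grip_width: 0.0853
grasp_force: 0.0
```

```bash
python3 - <<'E'
import json;e=json.load(open("est.json"));e["wide"]=[.442,-.224,0];json.dump(e,open("est.json","w"))
E
python3 go.py wide:.004 rt
python3 - <<'E'
from h import *;import json
from cell import optics,bot
e=json.load(open("est.json"));s=bot.observe();p=optics.snapshot("wrist");c=cam(p,tcpT(s));im=np.ascontiguousarray(p["img"][:,:,::-1])
cv2.imwrite("pics/w2.png",im)
E
```

```text
tcp [ 0.4405 -0.226   0.251 ] [-3.1415e+00 -5.0000e-04  1.5712e+00] t 8.7833
wide old [ 0.442 -0.224  0.   ] new [ 0.442  -0.2255  0.    ] shift xy [0.004 0.012]
rt old [ 0.4423 -0.224   0.    ] new [ 0.4413 -0.2235  0.    ] shift xy [0.021 0.006]
```

View pics/w2.png

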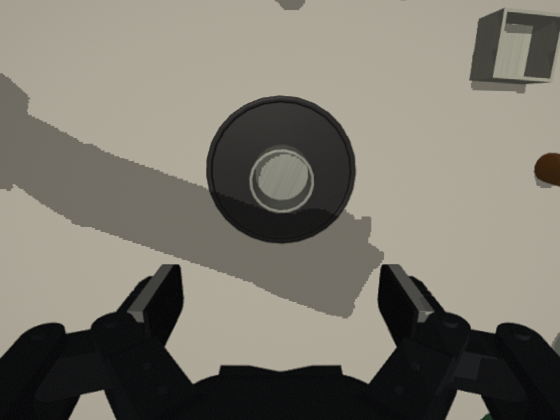

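The wide beaker stands centred in the tray (rim at (282,181), tray at (281,169)). Next, the medium beaker.

Call:
{"api": "drive_tool", "payload": {
  "series": [
    [[0.886,0.632,0],[0,0,0]],
    [[0.886,0.632,0],[0,0,0]],
    [[0.886,0.632,0],[0,0,0]],
    [[0.886,0.632,0],[0,0,0]],
    [[0.886,0.632,0],[0,0,0]]
  ]
}}

```text
time_s: 9.3
position: [0.5173, -0.1164, 0.2496]
tcp_rot: [-3.138, 0.0, 1.577]
force: [-0.0, -0.9, 0.2]
grip_width: 0.0855
grasp_force: 0.0
```

Call:
{"api": "drive_tool", "payload": {
  "series": [
    [[0.886,0.632,0],[0,0,0]],
    [[0.886,0.632,0],[0,0,0]],
    [[0.886,0.632,0],[0,0,0]],
    [[0.886,0.632,0],[0,0,0]],
    [[0.886,0.632,0],[0,0,0]]
  ]
}}

```text
time_s: 9.72
position: [0.5927, -0.011, 0.2496]
tcp_rot: [-3.139, 0.001, 1.575]
force: [0.4, -0.3, -0.5]
grip_width: 0.0855
grasp_force: 0.0
```

Call:
{"api": "drive_tool", "payload": {
  "series": [
    [[0.886,0.632,0],[0,0,0]],
    [[0.886,0.632,0],[0,0,0]],
    [[0.886,0.632,0],[0,0,0]],
    [[0.886,0.632,0],[0,0,0]],
    [[0.886,0.632,0],[0,0,0]],
    [[0.886,0.632,0],[0,0,0]]
  ]
}}

```text
time_s: 10.22
position: [0.6678, 0.0908, 0.2506]
tcp_rot: [-3.14, 0.002, 1.569]
force: [0.6, -1.5, -0.4]
grip_width: 0.0855
grasp_force: 0.0
```

```bash
python3 go.py med
```

```text
tcp [0.6678 0.0908 0.2506] [-3.1401e+00  1.8000e-03  1.5693e+00] t 10.2167
med old [0.6676 0.0925 0.    ] new [0.6701 0.094  0.    ] shift xy [0.027 0.019]
```

Call:
{"api": "drive_tool", "payload": {
  "series": [
    [[0.027,0.019,0.3],[0,0,0]],
    [[0.027,0.019,0.6],[0,0,0]],
    [[0.027,0.019,0.9],[0,0,0]],
    [[0.027,0.019,1],[0,0,0]],
    [[0.027,0.019,1],[0,0,0]]
  ]
}}

```text
time_s: 10.68
position: [0.6682, 0.094, 0.1286]
tcp_rot: [-3.136, 0.002, 1.569]
force: [-0.1, -0.0, -0.2]
grip_width: 0.0852
grasp_force: 0.0
```

Call:
{"api": "drive_tool", "payload": {
  "series": [
    [[0,0,0.25],[0,0,0]],
    [[0,0,0.47],[0,0,0]],
    [[0,0,0.47],[0,0,0]],
    [[0,0,0.47],[0,0,0]]
  ]
}}

```text
time_s: 11.02
position: [0.6707, 0.0953, 0.0767]
tcp_rot: [3.141, 0.0, 1.57]
force: [0.2, -0.5, 1.8]
grip_width: 0.0854
grasp_force: 0.0
```

Call:
{"api": "drive_tool", "payload": {
  "series": [
    [[0,0,0],[0,0,0]],
    [[0,0,0],[0,0,0]],
    [[0,0,0],[0,0,0]],
    [[0,0,0],[0,0,0]],
    [[0,0,0],[0,0,0]],
    [[0,0,0],[0,0,0]],
    [[0,0,0],[0,0,0]],
    [[0,0,0],[0,0,0]],
    [[0,0,0],[0,0,0]],
    [[0,0,0],[0,0,0]]
  ],
  "jaw": 0
}}

```text
time_s: 11.85
position: [0.6714, 0.0962, 0.0777]
tcp_rot: [3.139, -0.001, 1.571]
force: [-3.3, 1.0, 9.6]
grip_width: 0.0469
grasp_force: 60.2
```

Call:
{"api": "drive_tool", "payload": {
  "series": [
    [[0,0,-0.25],[0,0,0]],
    [[0,0,-0.55],[0,0,0]],
    [[0,0,-0.85],[0,0,0]],
    [[0,0,-0.85],[0,0,0]],
    [[0,0,-0.85],[0,0,0]]
  ]
}}

```text
time_s: 12.27
position: [0.6718, 0.0961, 0.1805]
tcp_rot: [3.136, -0.001, 1.571]
force: [0.4, 0.3, -1.7]
grip_width: 0.047
grasp_force: 62.1
```

Call:
{"api": "drive_tool", "payload": {
  "series": [
    [[-0.2,-0.15,0],[0,0,0]],
    [[-0.45,-0.32,0],[0,0,0]],
    [[-0.7,-0.5,0],[0,0,0]],
    [[-0.888,-0.637,0],[0,0,0]],
    [[-0.888,-0.637,0],[0,0,0]]
  ]
}}

```text
time_s: 12.68
position: [0.5906, -0.0172, 0.1765]
tcp_rot: [-3.139, 0.002, 1.563]
force: [0.2, -1.1, -1.7]
grip_width: 0.0467
grasp_force: 62.2
```

Call:
{"api": "drive_tool", "payload": {
  "series": [
    [[-0.25,-0.18,0],[0,0,0]],
    [[-0.5,-0.36,0],[0,0,0]],
    [[-0.75,-0.54,0],[0,0,0]],
    [[-0.888,-0.637,0],[0,0,0]],
    [[-0.888,-0.637,0],[0,0,0]]
  ]
}}

```text
time_s: 13.1
position: [0.5144, -0.1218, 0.1766]
tcp_rot: [-3.14, 0.001, 1.564]
force: [0.8, 0.4, -1.3]
grip_width: 0.0471
grasp_force: 62.3
```

Call:
{"api": "drive_tool", "payload": {
  "series": [
    [[-0.25,-0.18,0],[0,0,0]],
    [[-0.5,-0.36,0],[0,0,0]],
    [[-0.75,-0.54,0],[0,0,0]],
    [[-0.888,-0.637,0],[0,0,0]],
    [[-0.888,-0.637,0],[0,0,0]],
    [[-0.888,-0.637,0],[0,0,0]],
    [[-0.888,-0.637,0],[0,0,0]]
  ]
}}

```text
time_s: 13.68
position: [0.4416, -0.2226, 0.1767]
tcp_rot: [-3.141, -0.001, 1.572]
force: [0.7, 0.7, -0.4]
grip_width: 0.0468
grasp_force: 62.3
```

```bash
python3 - <<'E'
from h import *;import json
from cell import optics,bot
e=json.load(open("est.json"));s=bot.observe();p=optics.snapshot("wrist");c=cam(p,tcpT(s));im=np.ascontiguousarray(p["img"][:,:,::-1])
x,y=s["position"][:2];b=s["position"][2]-.0777;print(s["position"],s["tcp_rot"])
w=e["wide"];draw(im,c,loop("o",.064,w[0],w[1],.046),0,1,(0,0,255))
draw(im,c,loop("o",.048,x,y-.002,b+.078),0,1,(255,255,0));draw(im,c,loop("o",.048,x,y-.002,b),0,1,(0,255,0))
cv2.imwrite("pics/w3.png",im)
E
```

```text
[ 0.44159619 -0.22259939  0.17669409] [-3.14111464e+00 -5.10442825e-04  1.57214769e+00]
```

View pics/w3.png

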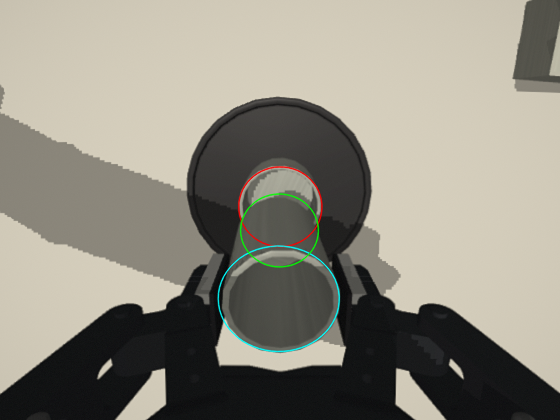

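The held medium beaker (rim at (280,299)) is upright and lies over the wide one (rim at (281,206)). Lower it in and release.

Call:
{"api": "drive_tool", "payload": {
  "series": [
    [[-0.01,0,0.2],[0,0,0]],
    [[-0.01,0,0.4],[0,0,0]],
    [[-0.01,0,0.55],[0,0,0]],
    [[-0.01,0,0.65],[0,0,0]],
    [[-0.01,0,0.72],[0,0,0]],
    [[-0.01,0,0.75],[0,0,0]],
    [[-0.01,0,0.77],[0,0,0]],
    [[-0.01,0,0.77],[0,0,0]],
    [[-0.01,0,0.77],[0,0,0]]
  ]
}}

```text
time_s: 14.48
position: [0.4418, -0.2248, 0.0853]
tcp_rot: [3.14, 0.0, 1.571]
force: [0.1, 0.5, -1.4]
grip_width: 0.0468
grasp_force: 62.3
```

Call:
{"api": "drive_tool", "payload": {
  "series": [
    [[0,0,0],[0,0,0]],
    [[0,0,0],[0,0,0]],
    [[0,0,0],[0,0,0]],
    [[0,0,0],[0,0,0]],
    [[0,0,0],[0,0,0]],
    [[0,0,0],[0,0,0]],
    [[0,0,0],[0,0,0]]
  ],
  "jaw": 1
}}

```text
time_s: 15.07
position: [0.4411, -0.2249, 0.0847]
tcp_rot: [3.142, -0.0, 1.571]
force: [-0.5, -0.7, 1.2]
grip_width: 0.0852
grasp_force: 0.0
```

Call:
{"api": "drive_tool", "payload": {
  "series": [
    [[0,0,-0.25],[0,0,0]],
    [[0,0,-0.5],[0,0,0]],
    [[0,0,-0.75],[0,0,0]],
    [[0,0,-1],[0,0,0]],
    [[0,0,-1],[0,0,0]]
  ]
}}

```text
time_s: 15.48
position: [0.4434, -0.2261, 0.21]
tcp_rot: [3.134, 0.001, 1.57]
force: [1.0, -0.1, -0.5]
grip_width: 0.0852
grasp_force: 0.0
```

Call:
{"api": "drive_tool", "payload": {
  "series": [
    [[0,0,-0.5],[0,0,0]],
    [[0,0,-0.5],[0,0,0]],
    [[0,0,-0.5],[0,0,0]],
    [[0,0,-0.5],[0,0,0]],
    [[0,0,-0.5],[0,0,0]]
  ]
}}

```text
time_s: 15.9
position: [0.4409, -0.2247, 0.2639]
tcp_rot: [-3.141, -0.0, 1.571]
force: [0.6, -0.4, -0.9]
grip_width: 0.0859
grasp_force: 0.0
```

```bash
python3 - <<'E'
import json;e=json.load(open("est.json"));e["med"]=[.442,-.2245,0];json.dump(e,open("est.json","w"))
E
python3 go.py med:.007 wide:.004
```

```text
tcp [ 0.4409 -0.2247  0.2639] [-3.1408e+00 -4.0000e-04  1.5711e+00] t 15.9
med old [ 0.442  -0.2245  0.    ] new [ 0.4395 -0.229   0.    ] shift xy [-0.036 -0.011]
wide old [ 0.442  -0.2255  0.    ] new [ 0.4415 -0.228   0.    ] shift xy [-0.028  0.005]
```

Call:
{"api": "drive_tool", "payload": {
  "series": [
    [[0.85,0,0],[0,0,0]],
    [[0.85,0,0],[0,0,0]],
    [[0.85,0,0],[0,0,0]],
    [[0.85,0,0],[0,0,0]]
  ]
}}

```text
time_s: 16.28
position: [0.441, -0.1181, 0.2635]
tcp_rot: [-3.14, -0.001, 1.578]
force: [0.1, 0.2, -0.1]
grip_width: 0.0853
grasp_force: 0.0
```

Call:
{"api": "drive_tool", "payload": {
  "series": [
    [[0.85,0,0],[0,0,0]],
    [[0.85,0,0],[0,0,0]],
    [[0.85,0,0],[0,0,0]],
    [[0.85,0,0],[0,0,0]],
    [[0.85,0,0],[0,0,0]],
    [[0.85,0,0],[0,0,0]]
  ]
}}

```text
time_s: 16.78
position: [0.4409, -0.0219, 0.264]
tcp_rot: [-3.14, 0.0, 1.57]
force: [-0.2, -1.5, 0.3]
grip_width: 0.0855
grasp_force: 0.0
```

```bash
python3 go.py slim
```

```text
tcp [ 0.4409 -0.0219  0.264 ] [-3.1404e+00  4.0000e-04  1.5698e+00] t 16.7833
slim old [ 0.4407 -0.0213  0.    ] new [ 0.4392 -0.0218  0.    ] shift xy [ 0.001 -0.014]
```

Call:
{"api": "drive_tool", "payload": {
  "series": [
    [[0,-0.01,0.3],[0,0,0]],
    [[0,-0.01,0.6],[0,0,0]],
    [[0,-0.01,0.8],[0,0,0]],
    [[0,-0.01,0.8],[0,0,0]]
  ]
}}

```text
time_s: 17.17
position: [0.437, -0.0223, 0.1643]
tcp_rot: [-3.134, 0.002, 1.569]
force: [0.2, -0.2, -0.9]
grip_width: 0.0854
grasp_force: 0.0
```

Call:
{"api": "drive_tool", "payload": {
  "series": [
    [[0,0,0.25],[0,0,0]],
    [[0,0,0.48],[0,0,0]],
    [[0,0,0.48],[0,0,0]],
    [[0,0,0.48],[0,0,0]],
    [[0,0,0.48],[0,0,0]]
  ]
}}

```text
time_s: 17.58
position: [0.441, -0.0212, 0.1131]
tcp_rot: [3.14, -0.0, 1.57]
force: [0.6, -0.2, 0.4]
grip_width: 0.0855
grasp_force: 0.0
```

Call:
{"api": "drive_tool", "payload": {
  "series": [
    [[0,0,0],[0,0,0]],
    [[0,0,0],[0,0,0]],
    [[0,0,0],[0,0,0]],
    [[0,0,0],[0,0,0]],
    [[0,0,0],[0,0,0]],
    [[0,0,0],[0,0,0]],
    [[0,0,0],[0,0,0]],
    [[0,0,0],[0,0,0]],
    [[0,0,0],[0,0,0]],
    [[0,0,0],[0,0,0]],
    [[0,0,0],[0,0,0]],
    [[0,0,0],[0,0,0]]
  ],
  "jaw": 0
}}

```text
time_s: 18.58
position: [0.4401, -0.0208, 0.1118]
tcp_rot: [3.141, -0.0, 1.571]
force: [-3.2, -0.5, 9.5]
grip_width: 0.0313
grasp_force: 58.6
```

Call:
{"api": "drive_tool", "payload": {
  "series": [
    [[0,0,-0.25],[0,0,0]],
    [[0,0,-0.5],[0,0,0]],
    [[0,0,-0.75],[0,0,0]],
    [[0,0,-1],[0,0,0]],
    [[0,0,-1],[0,0,0]],
    [[0,0,-1],[0,0,0]]
  ]
}}

```text
time_s: 19.08
position: [0.4406, -0.0208, 0.2324]
tcp_rot: [3.139, -0.001, 1.571]
force: [-0.9, -0.2, -1.9]
grip_width: 0.0305
grasp_force: 60.0
```

Call:
{"api": "drive_tool", "payload": {
  "series": [
    [[-0.25,0,-0.1],[0,0,0]],
    [[-0.5,0,-0.2],[0,0,0]],
    [[-0.75,0,-0.2],[0,0,0]],
    [[-0.857,0,-0.2],[0,0,0]],
    [[-0.857,0,-0.2],[0,0,0]]
  ]
}}

```text
time_s: 19.5
position: [0.4389, -0.127, 0.2539]
tcp_rot: [-3.14, 0.001, 1.566]
force: [-0.2, 0.6, -2.2]
grip_width: 0.0312
grasp_force: 59.9
```

Call:
{"api": "drive_tool", "payload": {
  "series": [
    [[-0.25,0,0],[0,0,0]],
    [[-0.5,0,0],[0,0,0]],
    [[-0.75,0,0],[0,0,0]],
    [[-0.857,0,0],[0,0,0]],
    [[-0.857,0,0],[0,0,0]],
    [[-0.857,0,0],[0,0,0]],
    [[-0.857,0,0],[0,0,0]]
  ]
}}

```text
time_s: 20.08
position: [0.44, -0.225, 0.2542]
tcp_rot: [-3.14, -0.001, 1.573]
force: [0.4, 0.0, -0.8]
grip_width: 0.0309
grasp_force: 59.9
```

```bash
python3 - <<'E'
from h import *;import json
from cell import optics,bot
s=bot.observe();p=optics.snapshot("wrist");c=cam(p,tcpT(s));im=np.ascontiguousarray(p["img"][:,:,::-1])
x,y=s["position"][:2];b=s["position"][2]-.1118;print(s["position"],s["tcp_rot"])
draw(im,c,loop("o",.048,.441,-.2255,.085),0,1,(0,0,255))
draw(im,c,loop("o",.032,x,y,b+.114),0,1,(255,255,0));draw(im,c,loop("o",.032,x,y,b),0,1,(0,255,0))
im2=cv2.resize(im[120:330,140:420],(800,600),interpolation=cv2.INTER_CUBIC);cv2.imwrite("pics/w4.png",im2)
E
```

```text
[ 0.43995376 -0.22502645  0.25415608] [-3.14001234e+00 -7.37530389e-04  1.57251392e+00]
```

View pics/w4.png

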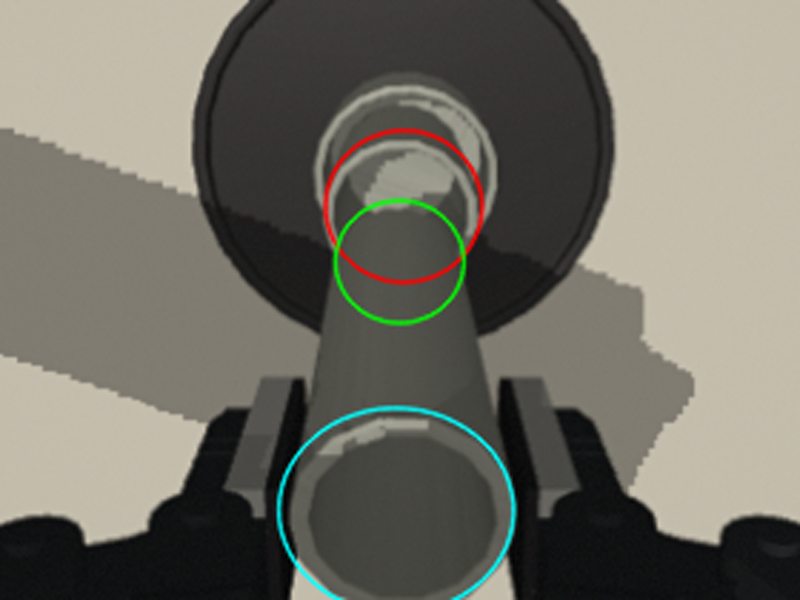

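View: medium rim top ~10 px (about 3 mm) nearer than drawn, slim rim ~8 px (about 2 mm) nearer; both centred laterally (~402). I'll shift −2 mm in y and lower in stages, watching the force.

Call:
{"api": "drive_tool", "payload": {
  "series": [
    [[-0.017,0,0.15],[0,0,0]],
    [[-0.017,0,0.3],[0,0,0]],
    [[-0.017,0,0.4],[0,0,0]],
    [[-0.017,0,0.48],[0,0,0]],
    [[-0.017,0,0.56],[0,0,0]],
    [[-0.017,0,0.62],[0,0,0]],
    [[-0.017,0,0.62],[0,0,0]]
  ]
}}

```text
time_s: 20.72
position: [0.4395, -0.2279, 0.1794]
tcp_rot: [-3.14, -0.001, 1.572]
force: [-0.6, -0.2, -0.7]
grip_width: 0.0309
grasp_force: 59.9
```

```bash
python3 - <<'E'
from h import *
from cell import optics,bot
s=bot.observe();print(s["position"],s["tcp_rot"],s["force"])
p=optics.snapshot("scene");q=optics.snapshot("wrist")
a=cv2.resize(p["img"][80:260,90:250,::-1],None,fx=3,fy=3,interpolation=cv2.INTER_CUBIC)[:540,:480]
b=q["img"][:,120:440,::-1]
cv2.imwrite("pics/w5.png",np.hstack([a,np.vstack([b,np.zeros((120,320,3),np.uint8)])]))
E
```

```text
[ 0.43951993 -0.22793949  0.17942541] [-3.13987879e+00 -5.18006796e-04  1.57168106e+00] [-0.62754169 -0.24445288 -0.70289216]
```

View pics/w5.png

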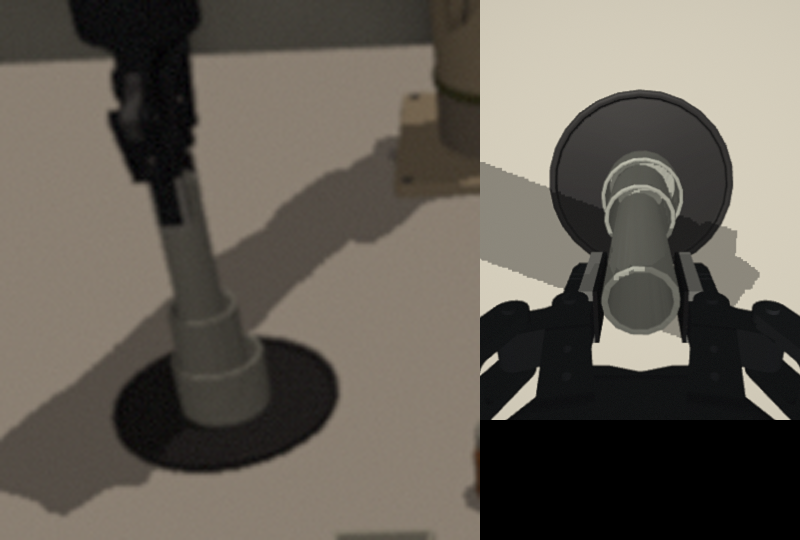

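Slim's foot is inside the medium beaker with no contact force. Lower the rest and release.

Call:
{"api": "drive_tool", "payload": {
  "series": [
    [[0,0,0.1],[0,0,0]],
    [[0,0,0.2],[0,0,0]],
    [[0,0,0.3],[0,0,0]],
    [[0,0,0.38],[0,0,0]],
    [[0,0,0.43],[0,0,0]],
    [[0,0,0.46],[0,0,0]],
    [[0,0,0.48],[0,0,0]],
    [[0,0,0.48],[0,0,0]],
    [[0,0,0.48],[0,0,0]]
  ]
}}

```text
time_s: 21.57
position: [0.4402, -0.2287, 0.1234]
tcp_rot: [3.141, 0.0, 1.571]
force: [-0.9, -0.1, -0.5]
grip_width: 0.0307
grasp_force: 59.9
```

Call:
{"api": "drive_tool", "payload": {
  "series": [
    [[0,0,0],[0,0,0]],
    [[0,0,0],[0,0,0]],
    [[0,0,0],[0,0,0]],
    [[0,0,0],[0,0,0]],
    [[0,0,0],[0,0,0]],
    [[0,0,0],[0,0,0]],
    [[0,0,0],[0,0,0]]
  ],
  "jaw": 1
}}

```text
time_s: 22.15
position: [0.44, -0.2286, 0.1231]
tcp_rot: [3.142, -0.0, 1.571]
force: [-0.3, 0.6, -0.9]
grip_width: 0.0854
grasp_force: 0.0
```

Call:
{"api": "drive_tool", "payload": {
  "series": [
    [[0,0,-0.2],[0,0,0]],
    [[0,0,-0.45],[0,0,0]],
    [[0,0,-0.7],[0,0,0]],
    [[0,0,-1],[0,0,0]],
    [[0,0,-1],[0,0,0]],
    [[0,0,-1],[0,0,0]]
  ]
}}

```text
time_s: 22.65
position: [0.4409, -0.2289, 0.2448]
tcp_rot: [3.138, 0.0, 1.571]
force: [-0.3, 0.7, -1.3]
grip_width: 0.0854
grasp_force: 0.0
```

```bash
python3 - <<'E'
from h import *
from cell import optics,bot
s=bot.observe();print(s["position"],s["tcp_rot"],s["force"])
p=optics.snapshot("scene");q=optics.snapshot("wrist");c=cam(p);t=optics.snapshot("top")
a=p["img"][140:260,100:260,::-1].copy();A=cv2.resize(a,None,fx=3,fy=3,interpolation=cv2.INTER_CUBIC)
x,y=.4405,-.227
for h,D in((.046,.064),(.085,.048),(.124,.032)):draw(A,c,loop("o",D,x,y,h),np.array([100,140]),3,(0,0,255))
b=q["img"][:360,120:440,::-1]
cv2.imwrite("pics/w6.png",np.hstack([A,b]))
E
```

```text
[ 0.44089829 -0.22893956  0.24481947] [3.13761294e+00 1.95031568e-04 1.57114005e+00] [-0.29796083  0.70553737 -1.28534405]
```

View pics/w6.png

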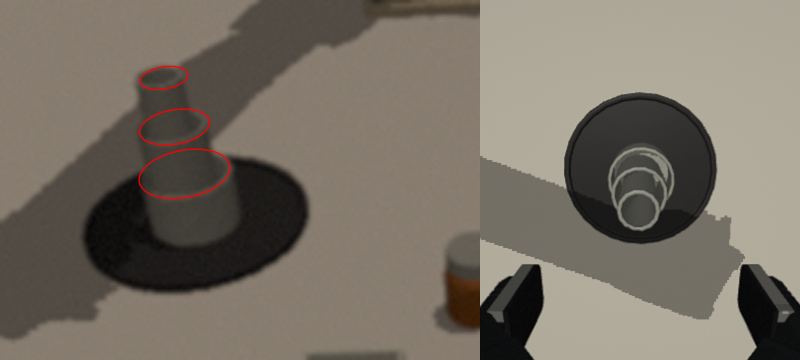

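The three are nested and upright: rims at (163,77), (175,127), (190,176) match the seated heights. Now the wide tin.

Call:
{"api": "drive_tool", "payload": {
  "series": [
    [[0.56,0.945,0],[0,0,0]],
    [[0.56,0.945,0],[0,0,0]],
    [[0.56,0.945,0],[0,0,0]],
    [[0.56,0.945,0],[0,0,0]],
    [[0.56,0.945,0],[0,0,0]]
  ]
}}

```text
time_s: 23.22
position: [0.555, -0.1583, 0.2406]
tcp_rot: [-3.138, 0.0, 1.576]
force: [-0.6, -0.9, -0.5]
grip_width: 0.0853
grasp_force: 0.0
```

Call:
{"api": "drive_tool", "payload": {
  "series": [
    [[0.56,0.945,0],[0,0,0]],
    [[0.56,0.945,0],[0,0,0]],
    [[0.56,0.945,0],[0,0,0]],
    [[0.56,0.945,0],[0,0,0]],
    [[0.56,0.945,0],[0,0,0]],
    [[0.56,0.945,0],[0,0,0]]
  ]
}}

```text
time_s: 23.72
position: [0.6659, -0.0952, 0.2417]
tcp_rot: [-3.139, 0.001, 1.57]
force: [0.5, -1.9, 0.4]
grip_width: 0.0852
grasp_force: 0.0
```

```bash
python3 go.py tinw; python3 - <<'E'
from h import *;import json
from cell import optics,bot
e=json.load(open("est.json"));s=bot.observe();p=optics.snapshot("wrist");c=cam(p,tcpT(s));im=np.ascontiguousarray(p["img"][:,:,::-1])
w=e["tinw"];draw(im,c,loop("s",.06,w[0],w[1],.042,w[2]),0,1,(0,0,255));draw(im,c,loop("s",.06,w[0],w[1],0,w[2]),0,1,(0,255,0))
cv2.imwrite("pics/w7.png",im[60:300,100:460])
E
```

```text
tcp [ 0.6659 -0.0952  0.2417] [-3.1391e+00  1.1000e-03  1.5700e+00] t 23.7167
tinw old [ 0.6697 -0.0939  0.    ] new [ 0.6712 -0.0969 -0.0349] shift xy [-0.014  0.044]
```

View pics/w7.png

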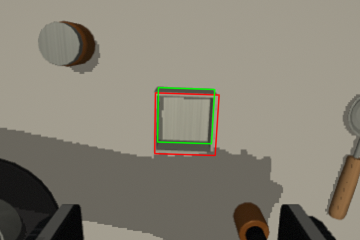

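Tin rim at about (186,125) in the crop, x maybe 1–2 mm less than the fit, yaw about −1°. Descend and grip.

Call:
{"api": "drive_tool", "payload": {
  "series": [
    [[-0.014,0.03,0.3],[0,0,0]],
    [[-0.014,0.03,0.6],[0,0,0]],
    [[-0.014,0.03,0.9],[0,0,0]],
    [[-0.014,0.03,0.9],[0,0,0]],
    [[-0.014,0.03,0.9],[0,0,0]]
  ]
}}

```text
time_s: 24.23
position: [0.6688, -0.0967, 0.1347]
tcp_rot: [-3.139, -0.0, 1.569]
force: [0.6, 1.2, 0.5]
grip_width: 0.0854
grasp_force: 0.0
```

Call:
{"api": "drive_tool", "payload": {
  "series": [
    [[0,0,0.3],[0,0,0]],
    [[0,0,0.6],[0,0,0]],
    [[0,0,0.78],[0,0,0]],
    [[0,0,0.78],[0,0,0]],
    [[0,0,0.78],[0,0,0]],
    [[0,0,0.78],[0,0,0]]
  ]
}}

```text
time_s: 24.73
position: [0.6723, -0.0966, 0.0453]
tcp_rot: [3.137, 0.0, 1.571]
force: [1.3, 0.6, 0.1]
grip_width: 0.0856
grasp_force: 0.0
```

Call:
{"api": "drive_tool", "payload": {
  "series": [
    [[0,0,0],[0,0,0]],
    [[0,0,0],[0,0,0]],
    [[0,0,0],[0,0,0]],
    [[0,0,0],[0,0,0]],
    [[0,0,0],[0,0,0]],
    [[0,0,0],[0,0,0]],
    [[0,0,0],[0,0,0]],
    [[0,0,0],[0,0,0]],
    [[0,0,0],[0,0,0]]
  ],
  "jaw": 0
}}

```text
time_s: 25.48
position: [0.6715, -0.096, 0.0439]
tcp_rot: [3.139, -0.0, 1.571]
force: [-2.3, 1.0, 8.6]
grip_width: 0.0591
grasp_force: 65.4
```

Call:
{"api": "drive_tool", "payload": {
  "series": [
    [[0,0,-0.25],[0,0,0]],
    [[0,0,-0.55],[0,0,0]],
    [[0,0,-0.85],[0,0,0]],
    [[0,0,-1],[0,0,0]],
    [[0,0,-1],[0,0,0]]
  ]
}}

```text
time_s: 25.9
position: [0.6727, -0.0966, 0.1678]
tcp_rot: [3.133, 0.0, 1.571]
force: [0.1, 0.5, -0.5]
grip_width: 0.0588
grasp_force: 65.1
```

Call:
{"api": "drive_tool", "payload": {
  "series": [
    [[0.2,-0.15,0],[0,0,0]],
    [[0.45,-0.32,0],[0,0,0]],
    [[0.7,-0.5,0],[0,0,0]],
    [[0.9,-0.635,0],[0,0,0]],
    [[0.9,-0.635,0],[0,0,0]]
  ]
}}

```text
time_s: 26.32
position: [0.5914, 0.0188, 0.1609]
tcp_rot: [-3.139, -0.004, 1.578]
force: [0.1, 0.8, -1.3]
grip_width: 0.0586
grasp_force: 65.2
```

Call:
{"api": "drive_tool", "payload": {
  "series": [
    [[0.25,-0.18,0],[0,0,0]],
    [[0.5,-0.36,0],[0,0,0]],
    [[0.75,-0.54,0],[0,0,0]],
    [[0.9,-0.635,0],[0,0,0]],
    [[0.9,-0.635,0],[0,0,0]]
  ]
}}

```text
time_s: 26.73
position: [0.5151, 0.1253, 0.1612]
tcp_rot: [-3.14, -0.002, 1.578]
force: [0.2, -0.3, -0.6]
grip_width: 0.0586
grasp_force: 65.3
```

Call:
{"api": "drive_tool", "payload": {
  "series": [
    [[0.25,-0.18,0],[0,0,0]],
    [[0.5,-0.36,0],[0,0,0]],
    [[0.75,-0.54,0],[0,0,0]],
    [[0.9,-0.635,0],[0,0,0]],
    [[0.9,-0.635,0],[0,0,0]],
    [[0.9,-0.635,0],[0,0,0]],
    [[0.9,-0.635,0],[0,0,0]]
  ]
}}

```text
time_s: 27.32
position: [0.4421, 0.2272, 0.1615]
tcp_rot: [3.141, 0.0, 1.57]
force: [0.3, 0.1, -1.8]
grip_width: 0.0583
grasp_force: 65.3
```

```bash
python3 go.py st; python3 - <<'E'
from h import *;import json
from cell import optics,bot
e=json.load(open("est.json"));s=bot.observe();p=optics.snapshot("wrist");c=cam(p,tcpT(s));im=np.ascontiguousarray(p["img"][:,:,::-1])
w=e["st"];draw(im,c,loop("s",.16,w[0],w[1],.009,w[2]),0,1,(0,0,255))
x,y,z=s["position"];draw(im,c,loop("s",.06,x,y,z-.0439+.042,0),0,1,(255,255,0))
cv2.imwrite("pics/w8.png",im)
E
```

```text
tcp [0.4421 0.2272 0.1615] [3.1414e+00 3.0000e-04 1.5701e+00] t 27.3167
st old [ 0.4403  0.2289 -0.1168] new [ 0.4433  0.2304 -0.1517] shift xy [0.027 0.01 ]
```

View pics/w8.png

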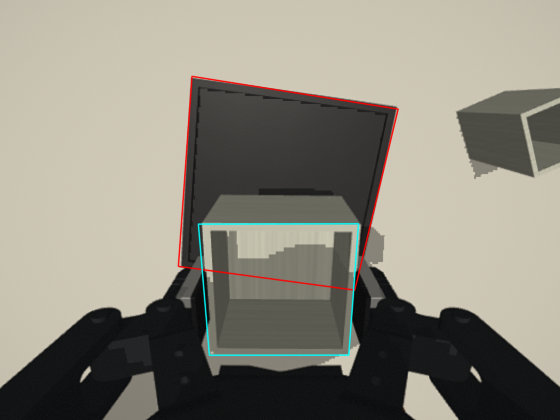

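The tin is square in the grip (rim centre (279,289)) over the tray (outlined correctly). Lower and release.

Call:
{"api": "drive_tool", "payload": {
  "series": [
    [[0.025,0.01,0.25],[0,0,0]],
    [[0.025,0.01,0.5],[0,0,0]],
    [[0.025,0.01,0.75],[0,0,0]],
    [[0.025,0.01,0.88],[0,0,0]],
    [[0.025,0.01,0.92],[0,0,0]],
    [[0.025,0.01,0.95],[0,0,0]],
    [[0.025,0.01,0.95],[0,0,0]],
    [[0.025,0.01,0.95],[0,0,0]]
  ]
}}

```text
time_s: 28.08
position: [0.444, 0.2308, 0.0487]
tcp_rot: [3.14, -0.001, 1.57]
force: [0.3, 0.2, -1.3]
grip_width: 0.0583
grasp_force: 65.3
```

Call:
{"api": "drive_tool", "payload": {
  "series": [
    [[0,0,0],[0,0,0]],
    [[0,0,0],[0,0,0]],
    [[0,0,0],[0,0,0]],
    [[0,0,0],[0,0,0]],
    [[0,0,0],[0,0,0]],
    [[0,0,0],[0,0,0]],
    [[0,0,0],[0,0,0]]
  ],
  "jaw": 1
}}

```text
time_s: 28.67
position: [0.4428, 0.2311, 0.0475]
tcp_rot: [-3.142, -0.0, 1.571]
force: [-0.5, 0.1, 0.9]
grip_width: 0.0855
grasp_force: 0.0
```

Call:
{"api": "drive_tool", "payload": {
  "series": [
    [[0,0,-0.2],[0,0,0]],
    [[0,0,-0.45],[0,0,0]],
    [[0,0,-0.7],[0,0,0]],
    [[0,0,-1],[0,0,0]],
    [[0,0,-1],[0,0,0]]
  ]
}}

```text
time_s: 29.08
position: [0.4456, 0.2325, 0.1737]
tcp_rot: [3.135, -0.006, 1.57]
force: [1.9, 0.4, 1.3]
grip_width: 0.0853
grasp_force: 0.0
```

Call:
{"api": "drive_tool", "payload": {
  "series": [
    [[0,0,-0.7],[0,0,0]],
    [[0,0,-0.7],[0,0,0]],
    [[0,0,-0.7],[0,0,0]],
    [[0,0,-0.7],[0,0,0]],
    [[0,0,-0.7],[0,0,0]],
    [[0,0,-0.7],[0,0,0]]
  ]
}}

```text
time_s: 29.58
position: [0.4423, 0.2309, 0.2503]
tcp_rot: [-3.14, 0.001, 1.571]
force: [0.4, 0.1, -0.4]
grip_width: 0.0853
grasp_force: 0.0
```

```bash
python3 - <<'E'
import json;e=json.load(open("est.json"));e["tinw"]=[.443,.230,0];json.dump(e,open("est.json","w"))
E
python3 go.py tinw:.004 st
```

```text
tcp [0.4423 0.2309 0.2503] [-3.1401e+00  1.1000e-03  1.5711e+00] t 29.5833
tinw old [0.443 0.23  0.   ] new [0.445  0.2305 0.    ] shift xy [-0.003  0.022]
st old [ 0.4433  0.2304 -0.1517] new [ 0.4443  0.2314 -0.1342] shift xy [0.005 0.017]
```

Call:
{"api": "drive_tool", "payload": {
  "series": [
    [[0.22,0.7,0],[0,0,0]],
    [[0.22,0.7,0],[0,0,0]],
    [[0.22,0.7,0],[0,0,0]],
    [[0.22,0.7,0],[0,0,0]]
  ]
}}

```text
time_s: 29.97
position: [0.5278, 0.2574, 0.2487]
tcp_rot: [-3.139, 0.004, 1.57]
force: [-0.1, 0.6, -0.2]
grip_width: 0.0854
grasp_force: 0.0
```

Call:
{"api": "drive_tool", "payload": {
  "series": [
    [[0.22,0.7,0],[0,0,-0.04]],
    [[0.22,0.7,0],[0,0,-0.08]],
    [[0.22,0.7,0],[0,0,-0.12]],
    [[0.22,0.7,0],[0,0,-0.129]],
    [[0.22,0.7,0],[0,0,-0.129]],
    [[0.22,0.7,0],[0,0,-0.129]]
  ]
}}

```text
time_s: 30.47
position: [0.6101, 0.2836, 0.2514]
tcp_rot: [-3.141, -0.0, 1.974]
force: [-0.4, -1.1, -0.2]
grip_width: 0.0852
grasp_force: 0.0
```

```bash
python3 go.py tinn; python3 - <<'E'
from h import *;import json
from cell import optics,bot
e=json.load(open("est.json"));s=bot.observe();p=optics.snapshot("wrist");c=cam(p,tcpT(s));im=np.ascontiguousarray(p["img"][:,:,::-1])
w=e["tinn"];draw(im,c,loop("s",.042,w[0],w[1],.078,w[2]),0,1,(0,0,255));draw(im,c,loop("s",.042,w[0],w[1],0,w[2]),0,1,(0,255,0))
cv2.imwrite("pics/w9.png",cv2.resize(im[60:300,120:440],(640,480)))
E
```

```text
tcp [0.6101 0.2836 0.2514] [-3.1409e+00 -4.0000e-04  1.9743e+00] t 30.4667
tinn old [0.6108 0.2836 0.384 ] new [0.6113 0.2861 0.4189] shift xy [0.015 0.017]
```

View pics/w9.png

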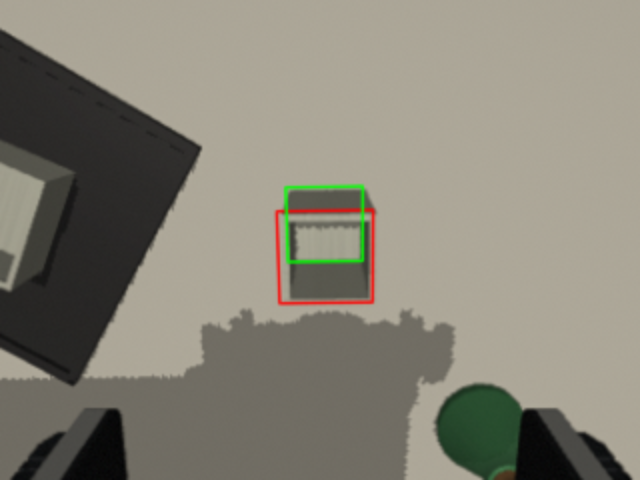

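Narrow tin rim at (328,257), aligned with the fingers; the flask is well clear (12 cm along tool −x). Descend and grip.

Call:
{"api": "drive_tool", "payload": {
  "series": [
    [[0.01,0.02,0.3],[0,0,0]],
    [[0.01,0.02,0.6],[0,0,0]],
    [[0.01,0.02,0.9],[0,0,0]],
    [[0.01,0.02,1],[0,0,0]],
    [[0.01,0.02,1],[0,0,0]]
  ]
}}

```text
time_s: 30.98
position: [0.6104, 0.2855, 0.1286]
tcp_rot: [-3.136, 0.0, 1.976]
force: [0.3, 0.1, 0.2]
grip_width: 0.0853
grasp_force: 0.0
```

Call:
{"api": "drive_tool", "payload": {
  "series": [
    [[0,0,0.25],[0,0,0]],
    [[0,0,0.48],[0,0,0]],
    [[0,0,0.48],[0,0,0]],
    [[0,0,0.48],[0,0,0]],
    [[0,0,0.48],[0,0,0]]
  ]
}}

```text
time_s: 31.4
position: [0.614, 0.2866, 0.0772]
tcp_rot: [3.138, -0.0, 1.976]
force: [-0.4, -0.0, 0.4]
grip_width: 0.0857
grasp_force: 0.0
```

Call:
{"api": "drive_tool", "payload": {
  "series": [
    [[0,0,0],[0,0,0]],
    [[0,0,0],[0,0,0]],
    [[0,0,0],[0,0,0]],
    [[0,0,0],[0,0,0]],
    [[0,0,0],[0,0,0]],
    [[0,0,0],[0,0,0]],
    [[0,0,0],[0,0,0]],
    [[0,0,0],[0,0,0]],
    [[0,0,0],[0,0,0]],
    [[0,0,0],[0,0,0]],
    [[0,0,0],[0,0,0]]
  ],
  "jaw": 0
}}

```text
time_s: 32.32
position: [0.6132, 0.2864, 0.0751]
tcp_rot: [3.14, -0.0, 1.976]
force: [-0.8, -0.0, 6.4]
grip_width: 0.0411
grasp_force: 62.1
```

Call:
{"api": "drive_tool", "payload": {
  "series": [
    [[0,0,-0.25],[0,0,0]],
    [[0,0,-0.55],[0,0,0]],
    [[0,0,-0.85],[0,0,0]],
    [[0,0,-0.95],[0,0,0]],
    [[0,0,-0.95],[0,0,0]],
    [[0,0,-0.95],[0,0,0]]
  ]
}}

```text
time_s: 32.82
position: [0.6126, 0.2861, 0.1881]
tcp_rot: [3.141, -0.0, 1.976]
force: [-0.1, -0.2, -2.0]
grip_width: 0.041
grasp_force: 61.2
```

Call:
{"api": "drive_tool", "payload": {
  "series": [
    [[0.02,-0.2,0],[0,0,0.035]],
    [[0.04,-0.4,0],[0,0,0.07]],
    [[0.065,-0.6,0],[0,0,0.105]],
    [[0.065,-0.738,0],[0,0,0.129]],
    [[0.065,-0.738,0],[0,0,0.129]],
    [[0.065,-0.738,0],[0,0,0.129]],
    [[0.065,-0.738,0],[0,0,0.129]]
  ]
}}

```text
time_s: 33.4
position: [0.528, 0.2584, 0.1869]
tcp_rot: [-3.141, 0.001, 1.573]
force: [0.5, -0.2, -1.6]
grip_width: 0.0409
grasp_force: 61.5
```

Call:
{"api": "drive_tool", "payload": {
  "series": [
    [[-0.06,-0.2,0],[0,0,0]],
    [[-0.12,-0.4,0],[0,0,0]],
    [[-0.18,-0.6,0],[0,0,0]],
    [[-0.23,-0.705,0],[0,0,0]],
    [[-0.23,-0.705,0],[0,0,0]],
    [[-0.23,-0.705,0],[0,0,0]],
    [[-0.23,-0.705,0],[0,0,0]]
  ]
}}

```text
time_s: 33.98
position: [0.4445, 0.2309, 0.1879]
tcp_rot: [3.141, 0.0, 1.571]
force: [-0.1, -0.1, -1.4]
grip_width: 0.0412
grasp_force: 61.5
```

```bash
python3 - <<'E'
from h import *;import json
from cell import optics,bot
e=json.load(open("est.json"));s=bot.observe();p=optics.snapshot("wrist");c=cam(p,tcpT(s));im=np.ascontiguousarray(p["img"][:,:,::-1])
print(s["position"],s["tcp_rot"])
draw(im,c,loop("s",.06,.4435,.2305,.046,0),0,1,(0,0,255))
x,y,z=s["position"];draw(im,c,loop("s",.042,x,y,z-.0751+.078,0),0,1,(255,255,0));draw(im,c,loop("s",.042,x,y,z-.0751,0),0,1,(0,255,0))
cv2.imwrite("pics/w10.png",cv2.resize(im[80:380,120:440],(640,600)))
E
```

```text
[0.4444506  0.23091682 0.18788266] [3.14097441e+00 6.62015648e-05 1.57127642e+00]
```

View pics/w10.png

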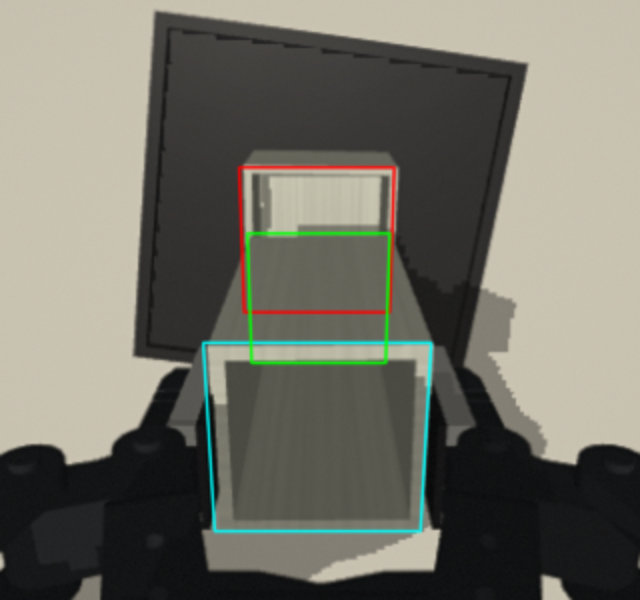

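The held narrow tin (rim centre (318,437)) is parallel to and centred over the wide tin (318,240). Lower and release.

Call:
{"api": "drive_tool", "payload": {
  "series": [
    [[0,0,0.2],[0,0,0]],
    [[0,0,0.4],[0,0,0]],
    [[0,0,0.55],[0,0,0]],
    [[0,0,0.68],[0,0,0]],
    [[0,0,0.78],[0,0,0]],
    [[0,0,0.85],[0,0,0]],
    [[0,0,0.88],[0,0,0]],
    [[0,0,0.885],[0,0,0]],
    [[0,0,0.885],[0,0,0]]
  ]
}}

```text
time_s: 34.78
position: [0.4441, 0.2307, 0.0821]
tcp_rot: [3.142, 0.0, 1.571]
force: [-0.1, -0.6, -0.9]
grip_width: 0.0414
grasp_force: 61.5
```

Call:
{"api": "drive_tool", "payload": {
  "series": [
    [[0,0,0],[0,0,0]],
    [[0,0,0],[0,0,0]],
    [[0,0,0],[0,0,0]],
    [[0,0,0],[0,0,0]],
    [[0,0,0],[0,0,0]],
    [[0,0,0],[0,0,0]],
    [[0,0,0],[0,0,0]]
  ],
  "jaw": 1
}}

```text
time_s: 35.37
position: [0.4435, 0.2307, 0.0817]
tcp_rot: [3.142, -0.0, 1.571]
force: [0.3, 0.8, -0.3]
grip_width: 0.0854
grasp_force: 0.0
```

Call:
{"api": "drive_tool", "payload": {
  "series": [
    [[0,0,-0.2],[0,0,0]],
    [[0,0,-0.45],[0,0,0]],
    [[0,0,-0.7],[0,0,0]],
    [[0,0,-1],[0,0,0]],
    [[0,0,-1],[0,0,0]],
    [[0,0,-1],[0,0,0]]
  ]
}}

```text
time_s: 35.87
position: [0.4445, 0.2313, 0.2036]
tcp_rot: [3.139, -0.003, 1.571]
force: [-0.9, 0.6, -0.2]
grip_width: 0.0857
grasp_force: 0.0
```

```bash
python3 - <<'E'
from h import *
from cell import optics,bot
s=bot.observe();print(s["position"],s["force"],s["time_s"])
p=optics.snapshot("scene");c=cam(p);q=optics.snapshot("wrist")
A=cv2.resize(p["img"][130:270,60:460,::-1],None,fx=2,fy=2,interpolation=cv2.INTER_CUBIC);A=cv2.convertScaleAbs(A,alpha=1.5)
o=np.array([60,130])
for h,D in((.046,.06),(.085,.042)):draw(A,c,loop("s",D,.4445,.2305,h),o,2,(0,0,255))
for h,D in((.046,.064),(.085,.048),(.124,.032)):draw(A,c,loop("o",D,.4415,-.2275,h),o,2,(0,0,255))
B=cv2.resize(q["img"][:,:,::-1],(400,300));cv2.imwrite("pics/w11.png",np.vstack([A,np.hstack([B,B*0])]))
E
```

```text
[0.44445499 0.23129853 0.20362393] [-0.87489045  0.6091367  -0.21492248] 35.8667
```

View pics/w11.png

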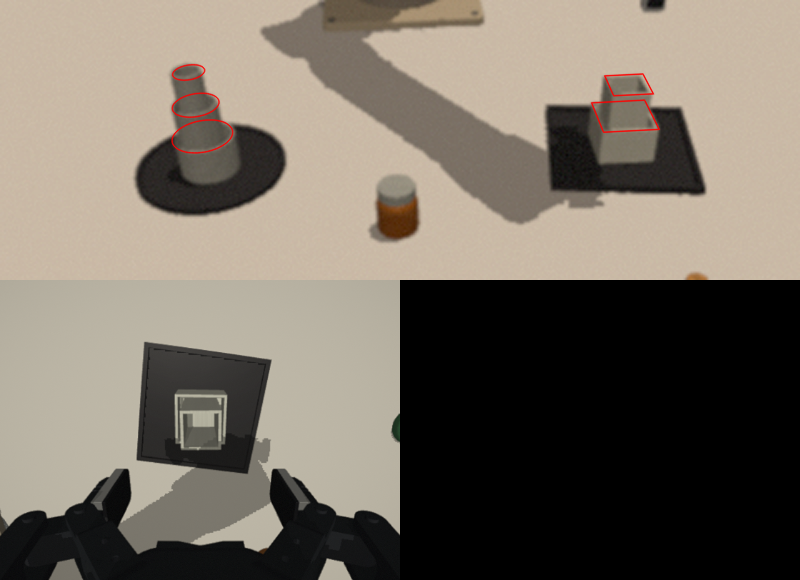

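Both stacks are nested, upright and seated (beakers at (200,140), tins at (625,115)), and the gripper is clear. Handing in.

```bash
python3 -c "
from cell import bot
print(bot.finish_job())"
```

```text
the job is handed in; nothing more can be done
None
```

The job is handed in: the last pictures show the three beakers nested in the round tray and both tins nested in the square tray, upright and let go, at about 36 s; the bystanders were not touched as far as I can tell, but `finish_job` gave no pass/fail verdict.

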